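# Level a stirrer's circuit board in the rework frame and lock it

## Robot

A 6-joint arm with a two-finger parallel gripper is mounted at the origin on the work surface. World frame = base frame: x ahead of the robot, y to its left, z up, the work surface at z = 0. Lengths are in m, angles in rad, forces in N, time in s.
With the tool pointing down it reaches from about 0.4 to 0.825 m from the base axis. Payload 7 kg.
Tool frame: the origin (TCP) lies on the centre line of the jaws, within the pads' length; the fingertips stand tip_reach ahead of it and the grasp point (between the pads) is the TCP (tip_reach is the distance from the TCP to the fingertips, in m); z points along the fingers, y is the line along which they close (so a half turn about z gives the same grasp; the last joint's range is limited). The gripper opens to 88 mm and grips with 3 to 60 N. Pads are 19 mm wide; open, the fingers measure 130 mm over their backs; the gripper's body (78 mm by 193 mm) begins 47 mm behind the grasp point.
Start: joints at [-0.826, 0.359, 0.012, 0, -1.224, -0.288], TCP at [0.298, -0.606, 0.246] pointing down, gripper open.
Joint ranges: [-3.07, 3.07], [-1.43, 2.12], [-1.02, 1.25], [-3.03, 1.67], [-3.05, -0], [-3.03, 3.03]. Speed limits (rad/s): [2.39, 2.39, 3.01, 3.14, 3.14, 3.14].

## Interface

Orientations are given as [roll, pitch, yaw] about the fixed x, y, z axes, in that order (R = Rz(yaw) Ry(pitch) Rx(roll)).
In Python, from station import get_state, grab_frame, calibration, job_done, find_in, mark_of, tip_reach gives the robot as it stands.
- The arm moves only by the shell command python3 -m handwheel 'ROWS' [OPENING] [FORCE]. ROWS is JSON, a list of rows, each an object with "delta_pos": the shift along the world's x, y, z in units of 30 mm (1.0 is 30 mm), a list of three; "dr": the turn, a rotation vector about the world's x, y, z in degrees, a list of three. In form: [{"delta_pos": [tx, ty, tz], "dr": [rx, ry, rz]}, ...]. A call has 1 to 10 rows; each row shifts and turns the commanded pose from where the row before left it; what a row does not reach is not made up. A row lasts 1/10 s, in which the tool goes at most 50 mm and 8.59 degrees, less where a joint would pass 70% of its speed; a pose out of reach is approached as far as the arm can. A call is refused whole if a number of a shift passes 1 or a number of a turn 8.59, either way. A call with a gripper value outside its range is refused whole. OPENING is the closure, from -1 (fully open) to 1 (shut), set as the call begins (- or left out, the last holds). The fingers move at their own pace and stop on an object; FORCE is the grip in N (left out, the last holds). Time passes only in rows, so rows that do not move let the fingers close. It gives the time, the measured TCP pose, the force, the opening and the grip force at its end, in the units of the state.
- get_state(): the state, without advancing time (a new reading comes with each control period).
- grab_frame(name): name is "side" or "top"; returns the picture (480x640x3 uint8, red, green, blue); there is no depth.
- calibration(name): a dict with "fx", "fy", "cx", "cy" (pixels), "k1" (the pictures are not rectified: a ray, as slopes to the right and down, at radius r is drawn at 1 + k1 r^2 times it, then the intrinsics apply), "extrinsics" (4x4, takes a point from world to camera coordinates). Camera axes: x right, y down, z forward; pixel columns grow to the right and rows downward; lengths in m; the calibration is good to about 2 mm. A picture is of the moment at which its call begins. calibration takes no time and is no camera call.
- job_done(): hands the job in; it is judged then, once.
Trained networks look in the newest picture that a camera, given by its name, has taken for a name from the list of things; names that differ only in an ending like _2 or _b are one class to them, and where a whole thing is asked for, a point or a joint stands for the part that bears it (a point fixed in the world has none). Each returns a list of dicts, best first, with "conf" (0 to 1); they miss things now and then, are a little off and sometimes report something else, mostly with a low value. They report only what shows in the picture. A call takes as long as a camera call.
- find_in(camera, query): "location" ([column, row] in pixels, amid what is visible of it).
- mark_of(camera, query): "location" ([column, row] in pixels: a listed point, or the origin of a listed thing).
The state is a dict: "t": time; "q": joint angles; "qd": joint speeds; "joint_efforts": joint torques, N m; "eef_pos": TCP position; "ee_rot": TCP orientation; "force": force on the tool from outside, world axes, zero at the start; "moment": the same for the moment, N m; "width": finger opening in m; "gripper_force": force on a finger pad.
Only numpy, scipy, OpenCV 4.12 (cv2) and the standard library are available. Lean on these libraries where they do the work, as an engineer would, in place of code of your own. Each camera call takes 0.05 s, during which the arm holds its last target. There are 200 camera calls.

## Task

The green stirrer circuit board in the rework frame has been left tilted. Turn the board about its long axis until it lies level with its components facing up, then lock it by turning the red knob clockwise (seen from above) to its stop. Leave the black knob on the other post as it is.

Things in the scene. Friction and masses are not known exactly. Their poses are not given: they have to be found in the camera images.
- frame: Rework frame fixed to the bench: base plate 130 x 290 x 8 mm, two grey posts (44 x 42 mm, tops at 150 mm) 118 mm either side of its middle. Origin: centre of the base's underside. y runs from post to post, x across, z up. The board turns about an axis along y, 110 mm above the origin. Board in its carrier: 102 mm across, 176 mm long, long edges are bare rails 10 mm wide, 8 mm thick.
- carrier (a joint): Tilt of the green board (rad). 0 = level, components up; no stop there (travel -1.0 to 1.3). Found 0.5 to 1.0: the long edge on the frame's -x side is raised, components lean to +x. Push that rail on its component side, outwards and down. Friction holds it where left (3 N at the rail turns it). Parts stand up to 11 mm over the turning plane, none within 30 mm of the raised edge.
- lock_knob (a joint): Turn (rad) of the red lock knob, on top of either post. Grows clockwise seen from above: found at 0.1 to 0.4 (open, bar grip roughly across the frame), stop at 1.57 (locked, bar grip along the frame's y axis). Light friction, 0.04 N m.
- lock_knob_grip (a point): Point on the red knob's vertical axis, 185 mm above the bench, 9 mm below the top of its upright bar grip. The bar is 42 mm long, 14 mm thick and stands 30 mm above a 40 mm disc. The point's x axis runs along the bar and turns with it; z is up.
- jaw_knob (a joint): Turn (rad) of the black jaw knob, on top of the other post, same shape and size as the red one, travel 0 to 1.57 clockwise. It clamps the board in its carrier and is to be left as it is.

How it is judged:
On the way, in this order (a step that is already met when the one before it is completed fails the run):
1. the board lies level, components up (value of joint carrier between -0.2 and 0.2 rad), for 0.3 s.
2. the red knob is turned clockwise to its stop (value of joint lock_knob above 1.3 rad), for 0.2 s.
At the end, for the whole second after the job is handed in: The board is at rest within 0.2 rad (11 degrees) of level, components up, and the red lock knob is at its stop (1.57 rad) or at most 0.27 rad (15 degrees) short of it (all of step 1 and value of joint lock_knob above 1.3 rad and velocity of joint carrier between -0.05 and 0.05 rad/s); the robot touches nothing.
It fails at once if the black knob is turned away from where it was found (it is found at 0.1 to 0.4) (value of joint jaw_knob above 0.55 rad or value of joint jaw_knob below 0.02 rad).
It also fails if it takes over 48 s, if anything falls off the work surface, if the arm or the gripper's body presses on something with over 40 N, if the wrist force passes 120 N, or if a joint passes its speed limit or range.

## Working session

There is one attempt and no reset: what is moved stays moved. The work goes in short steps, Python scripts to look and compute and a shell command to move; the robot and the scene stay as the last step left them, time stands still between calls to the robot, and variables do not carry over. Pictures are saved under pics/ and viewed, at most 10 in all, crops included, and the job is handed in when it is done.

```bash
mkdir -p pics; python3 - <<'E'
from station import *
import cv2
print(get_state()); print(tip_reach)
for c in("side","top"):
    cv2.imwrite(f"pics/{c}0.png",grab_frame(c)[:,:,::-1])
    print(c,{k:(v.tolist() if hasattr(v,'tolist') else v) for k,v in calibration(c).items()})
    for n in("frame","lock_knob_grip","lock_knob","carrier","jaw_knob"):
        print(n,mark_of(c,n)[:2],find_in(c,n)[:2])
E
```

```text
{'t': 0.0, 'q': array([-8.25823045e-01,  3.59393041e-01,  1.10848731e-02, -3.55441815e-04,
       -1.22413760e+00, -2.88091688e-01]), 'qd': array([-4.30778399e-04, -1.30156588e-04,  1.57597738e-03, -1.42284292e-05,
       -7.45268978e-04,  1.38879224e-03]), 'joint_efforts': array([-1.84200426e-04, -5.82722247e+01,  2.93054473e+01,  6.99724987e+00,
        6.84153638e-03, -1.90401124e-04]), 'eef_pos': array([ 0.29754856, -0.60536675,  0.24462907]), 'ee_rot': array([ 3.13991624e+00, -1.48321447e-04, -2.68483197e+00]), 'force': array([ 0.32305386,  0.64540454, -0.64137762]), 'moment': array([ 0.00589641,  0.01540413, -0.005607  ]), 'gripper_force': 0.0, 'width': 0.0878071501626061}
0.019
side {'fx': 579.5372889476512, 'fy': 579.5372889476512, 'cx': 313.00402253924153, 'cy': 236.26277753851548, 'k1': -0.0010800572581431227, 'extrinsics': [[-0.8916355380219594, -0.45274038686353485, -0.0034942007594989093, 0.48950567052502236], [-0.318576140110958, 0.6328563742885902, -0.7056926048034676, 0.2733402299327837], [0.32170687012915045, -0.628107436371324, -0.7085095186987604, 0.9734944750966732], [0.0, 0.0, 0.0, 1.0]]}
frame [{'location': [261.3, 371.2], 'conf': 0.69}] [{'location': [264.0, 370.4], 'conf': 0.63}]
lock_knob_grip [{'location': [272.8, 248.2], 'conf': 0.94}] [{'location': [273.5, 258.4], 'conf': 0.84}]Traceback (most recent call last):
  File "<stdin>", line 8, in <module>
ValueError: it knows: frame, lock_knob_grip
```

View pics/side0.png

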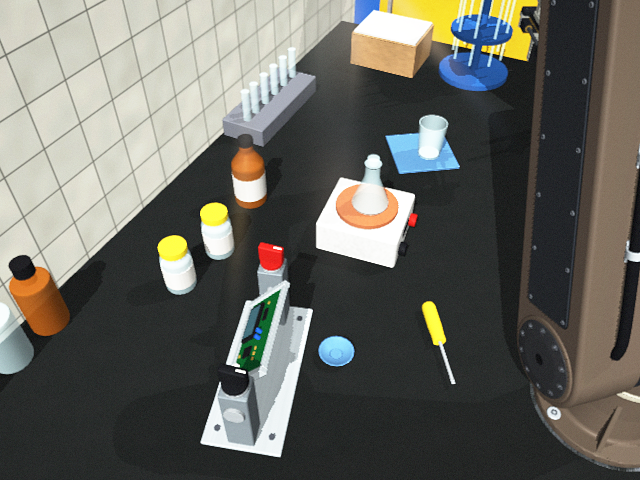

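The side view shows the red knob at (271,256), the black knob at (234,380), and the raised rail on the robot's side from about (287,287) to (262,372). The components face away from the robot.

```bash
cat >h.py <<'E'
from station import *
import numpy as np, cv2
def ray(c,p):
    k=calibration(c);E=np.array(k["extrinsics"])
    d=np.array([(p[0]-k["cx"])/k["fx"],(p[1]-k["cy"])/k["fy"]]);s=d.copy()
    for _ in range(5): s=d/(1+k["k1"]*(s@s))
    R=E[:3,:3];return -R.T@E[:3,3],R.T@np.r_[s,1]
def atz(c,p,z):
    o,d=ray(c,p);return o+d*(z-o[2])/d[2]
def proj(c,P):
    k=calibration(c);q=(np.array(k["extrinsics"])@np.c_[np.atleast_2d(P),np.ones(len(np.atleast_2d(P)))].T)[:3]
    s=q[:2]/q[2];s=s*(1+k["k1"]*(s**2).sum(0));return (s.T*k["fx"]+[k["cx"],k["cy"]])
E
python3 - <<'E'
from h import *
img=grab_frame("top");cv2.imwrite("pics/top0.png",img[:,:,::-1])
E=np.array(calibration("top")["extrinsics"]);print(E.round(3).tolist())
for n,z in(("frame",0),("lock_knob_grip",.185)):
    m=mark_of("top",n);print(n,m[:2],[atz("top",a["location"],z).round(4) for a in m[:2]])
print(atz("side",[272.8,248.2],.185),atz("side",[261.3,371.2],0),"black",atz("side",[234,372],.194))
E
```

```text
[[-0.022, -1.0, -0.009, 0.001], [-0.988, 0.023, -0.155, 0.552], [0.155, 0.006, -0.988, 0.927], [0.0, 0.0, 0.0, 1.0]]
frame [{'location': [212.3, 245.3], 'conf': 0.65}] [array([0.5366, 0.217 , 0.    ])]
lock_knob_grip [{'location': [250.7, 209.1], 'conf': 0.57}] [array([0.5766, 0.1041, 0.185 ])]
[0.57512018 0.0953797  0.185     ] [0.54186898 0.21377871 0.        ] black [0.50176006 0.32956417 0.194     ]
```

View pics/top0.png

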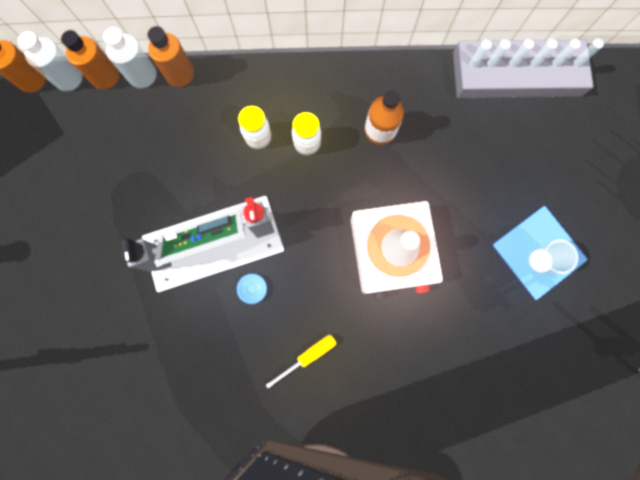

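The top view shows the red knob at (253,211) and the black knob at (133,250), so frame +y points left and slightly down and frame +x points up. Next I'll fit the frame yaw and tilt with an overlay.

```bash
cat >ov.py <<'E'
from h import *
C=np.array([.538,.2155]);YAW=.31
def W(p,C=C,y=YAW):
    p=np.atleast_2d(p);c,s=np.cos(y),np.sin(y);return np.c_[C[0]+c*p[:,0]-s*p[:,1],C[1]+s*p[:,0]+c*p[:,1],p[:,2]]
def rect(a,b,z): return np.array([[-a,-b,z],[a,-b,z],[a,b,z],[-a,b,z]])
def overlay(fn,tilts,v):
    out=[]
    for c,(x0,y0,x1,y1) in(("top",(110,180,300,300)),("side",(190,230,330,460))):
        S=4 if c=="top" else 2.6
        im=cv2.resize(grab_frame(c)[y0:y1,x0:x1,::-1],None,fx=S,fy=S,interpolation=cv2.INTER_CUBIC).copy()
        def dr(P,col):
            q=((proj(c,W(P))-[x0,y0]+.5)*S).astype(np.int32);cv2.polylines(im,[q],True,col,1)
        dr(rect(.065,.145,.008),(255,0,255))
        for t,col in tilts:
            R=np.array([[np.cos(t),0,np.sin(t)],[0,1,0],[-np.sin(t),0,np.cos(t)]])
            dr(rect(.051,.088,.004)@R.T+[0,0,.11],col)
        b=np.array([[np.cos(v),-np.sin(v),0],[np.sin(v),np.cos(v),0],[0,0,1]])
        dr(rect(.021,.007,0)@np.array([[np.cos(v),-np.sin(v),0],[np.sin(v),np.cos(v),0],[0,0,1]])+[0,-.118,.194],(255,255,0))
        out.append(im)
    h=max(i.shape[0] for i in out)
    out=[np.pad(i,((0,h-i.shape[0]),(0,0),(0,0))) for i in out]
    o=np.hstack(out);f=min(1,800/o.shape[1],600/o.shape[0]);cv2.imwrite(fn,cv2.resize(o,None,fx=f,fy=f))
E
python3 -c "
from ov import *
overlay('pics/ov1.png',[(.6,(0,255,255)),(.9,(0,0,255))],-.25)"
```

```text
(no output)
```

View pics/ov1.png

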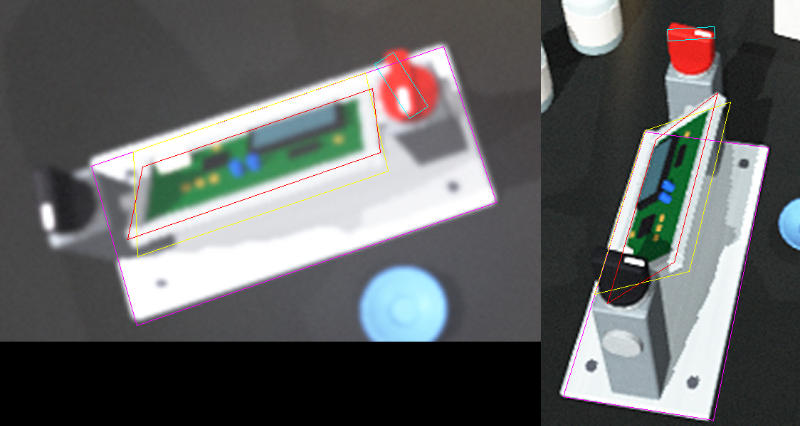

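```bash
python3 -m handwheel '[{"delta_pos":[0,0,1],"dr":[0,0,8]},{"delta_pos":[0,0,1],"dr":[0,0,8]},{"delta_pos":[0,0,1],"dr":[0,0,8]},{"delta_pos":[0,0.5,1],"dr":[0,0,8]},{"delta_pos":[0.3,1,0],"dr":[0,0,8]},{"delta_pos":[0.3,1,0],"dr":[0,0,8]},{"delta_pos":[0.3,1,0],"dr":[0,0,8]},{"delta_pos":[0.3,1,0],"dr":[0,0,8]},{"delta_pos":[0.3,1,0],"dr":[0,0,8]},{"delta_pos":[0.3,1,0],"dr":[0,0,8]}]' 1 20; python3 -c "
from station import *;s=get_state();print(s['q'],s['ee_rot'])"
```

```text
t: 1.5
eef_pos: [0.3518, -0.4096, 0.3657]
ee_rot: [-3.141, -0.0, -1.283]
force: [0.2, -0.0, -0.1]
width: 0.0137
gripper_force: 0.0
[-4.97920435e-01  7.79591507e-02 -8.19255358e-02 -1.10887326e-05
 -1.41046948e+00  7.85845777e-01] [-3.14127240e+00 -3.05053901e-04 -1.28287280e+00]
```

The frame fit is good: the base outline matches and tilt is about 0.85. The red bar stands at roughly v = 0.2. Moving above the board.

```bash
python3 -m handwheel '[{"delta_pos":[0.32,0.96,0],"dr":[0,0,0]},{"delta_pos":[0.32,0.96,0],"dr":[0,0,0]},{"delta_pos":[0.32,0.96,0],"dr":[0,0,0]},{"delta_pos":[0.32,0.96,0],"dr":[0,0,0]},{"delta_pos":[0.32,0.96,0],"dr":[0,0,0]},{"delta_pos":[0.32,0.96,0],"dr":[0,0,0]},{"delta_pos":[0.32,0.96,0],"dr":[0,0,0]},{"delta_pos":[0.32,0.96,0],"dr":[0,0,0]},{"delta_pos":[0.32,0.96,0],"dr":[0,0,0]},{"delta_pos":[0.32,0.96,0],"dr":[0,0,0]}]' >/dev/null;  python3 -m handwheel '[{"delta_pos":[0.32,0.96,0],"dr":[0,0,0]},{"delta_pos":[0.32,0.96,0],"dr":[0,0,0]},{"delta_pos":[0.32,0.96,0],"dr":[0,0,0]},{"delta_pos":[0.32,0.96,0],"dr":[0,0,0]},{"delta_pos":[0.32,0.96,0],"dr":[0,0,0]},{"delta_pos":[0.32,0.96,0],"dr":[0,0,0]},{"delta_pos":[0.32,0.96,0],"dr":[0,0,0]},{"delta_pos":[0.32,0.96,0],"dr":[0,0,0]},{"delta_pos":[0.32,0.96,0],"dr":[0,0,0]},{"delta_pos":[0.32,0.96,0],"dr":[0,0,0]}]'; python3 -m handwheel '[{"delta_pos":[0.32,0.96,0],"dr":[0,0,0]},{"delta_pos":[0.2,0.5,-0.5],"dr":[0,0,1]},{"delta_pos":[0,0,-1],"dr":[0,0,0]},{"delta_pos":[0,0,-1],"dr":[0,0,0]},{"delta_pos":[0,0,-1],"dr":[0,0,0]},{"delta_pos":[0,0,-0.5],"dr":[0,0,0]},{"delta_pos":[0,0,0],"dr":[0,0,0]},{"delta_pos":[0,0,0],"dr":[0,0,0]}]'
```

```text
t: 3.5
eef_pos: [0.5439, 0.1664, 0.3658]
ee_rot: [-3.141, 0.0, -1.288]
force: [-0.0, 0.1, 0.4]
width: 0.0002
gripper_force: 0.0
t: 4.3
eef_pos: [0.5594, 0.2088, 0.2458]
ee_rot: [3.142, -0.0, -1.271]
force: [-0.4, 0.1, -0.1]
width: 0.0007
gripper_force: 0.0
```

```bash
python3 -m handwheel '[{"delta_pos":[0.1,0.45,-0.5],"dr":[0,0,0]},{"delta_pos":[0,0,-0.5],"dr":[0,0,0]},{"delta_pos":[0,0,-0.5],"dr":[0,0,0]},{"delta_pos":[0,0,-0.5],"dr":[0,0,0]},{"delta_pos":[0,0,-0.5],"dr":[0,0,0]},{"delta_pos":[0,0,-0.4],"dr":[0,0,0]},{"delta_pos":[0,0,0],"dr":[0,0,0]}]'; python3 -m handwheel '[{"delta_pos":[-0.2,-0.06,0],"dr":[0,0,0]},{"delta_pos":[-0.2,-0.06,0],"dr":[0,0,0]},{"delta_pos":[-0.2,-0.06,0],"dr":[0,0,0]},{"delta_pos":[-0.2,-0.06,0],"dr":[0,0,0]},{"delta_pos":[-0.2,-0.06,0],"dr":[0,0,0]},{"delta_pos":[-0.2,-0.06,0],"dr":[0,0,0]}]'
```

```text
t: 5.0
eef_pos: [0.5617, 0.2225, 0.1571]
ee_rot: [3.14, -0.0, -1.271]
force: [-0.0, -0.1, -0.2]
width: 0.0004
gripper_force: 0.0
t: 5.6
eef_pos: [0.527, 0.2123, 0.1595]
ee_rot: [-3.138, 0.001, -1.27]
force: [4.2, 0.8, 1.5]
width: 0.0005
gripper_force: 1.7
```

```bash
python3 -m handwheel '[{"delta_pos":[-0.2,-0.06,0],"dr":[0,0,0]},{"delta_pos":[-0.2,-0.06,0],"dr":[0,0,0]},{"delta_pos":[-0.2,-0.06,0],"dr":[0,0,0]},{"delta_pos":[-0.2,-0.06,0],"dr":[0,0,0]},{"delta_pos":[-0.2,-0.06,0],"dr":[0,0,0]},{"delta_pos":[-0.2,-0.06,0],"dr":[0,0,0]},{"delta_pos":[0,0,0],"dr":[0,0,0]}]'; python3 -m handwheel '[{"delta_pos":[0,0,-0.15],"dr":[0,0,0]},{"delta_pos":[0,0,-0.15],"dr":[0,0,0]},{"delta_pos":[0,0,-0.15],"dr":[0,0,0]},{"delta_pos":[0,0,-0.15],"dr":[0,0,0]},{"delta_pos":[0,0,-0.15],"dr":[0,0,0]},{"delta_pos":[0,0,0],"dr":[0,0,0]}]'
```

```text
t: 6.3
eef_pos: [0.489, 0.2003, 0.1583]
ee_rot: [3.14, -0.0, -1.271]
force: [0.7, 0.1, 0.7]
width: 0.0004
gripper_force: 0.0
t: 6.9
eef_pos: [0.4892, 0.2004, 0.1348]
ee_rot: [3.139, -0.001, -1.271]
force: [-0.1, -0.1, 0.6]
width: 0.0005
gripper_force: 0.1
```

```bash
python3 -m handwheel '[{"delta_pos":[0,0,-0.07],"dr":[0,0,0]},{"delta_pos":[0,0,0],"dr":[0,0,0]}]';  python3 -m handwheel '[{"delta_pos":[0,0,0.5],"dr":[0,0,0]},{"delta_pos":[0,0,1],"dr":[0,0,0]},{"delta_pos":[0,0,1],"dr":[0,0,8]},{"delta_pos":[0,0,1],"dr":[0,0,8]},{"delta_pos":[-0.8,0,0],"dr":[0,0,8]},{"delta_pos":[-0.8,0,0],"dr":[0,0,8]},{"delta_pos":[-0.8,0,0],"dr":[0,0,8]},{"delta_pos":[0,-0.8,0],"dr":[0,0,8]},{"delta_pos":[0,-0.8,0],"dr":[0,0,8]},{"delta_pos":[0,-0.8,0],"dr":[0,0,8]}]' -1; python3 -c "
from ov import *
overlay('pics/ov2.png',[(0,(0,255,255))],.2)
m=mark_of('top','lock_knob_grip');print(m[:1],atz('top',m[0]['location'],.185))"
```

```text
t: 7.1
eef_pos: [0.4905, 0.201, 0.1336]
ee_rot: [-3.142, -0.0, -1.271]
force: [0.1, -0.4, 0.5]
width: 0.0002
gripper_force: 0.0
t: 8.1
eef_pos: [0.4183, 0.1286, 0.2392]
ee_rot: [-3.141, -0.001, -0.147]
force: [0.2, -0.4, -0.2]
width: 0.0749
gripper_force: 0.0
[{'location': [253.6, 209.7], 'conf': 0.85}] [0.57537216 0.09874701 0.185     ]
```

View pics/ov2.png

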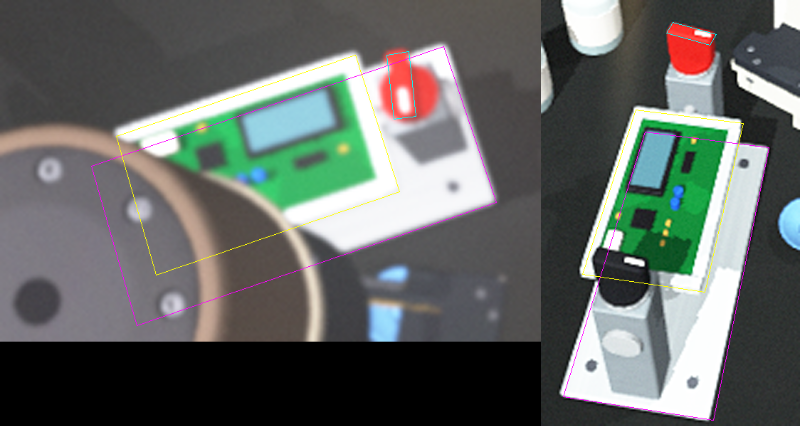

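The board matches the level overlay, and the red bar matches v = 0.2. Next I move over the knob.

```bash
python3 -m handwheel '[{"delta_pos":[0.8,-0.15,0],"dr":[0,0,7.3]},{"delta_pos":[0.9,-0.15,0],"dr":[0,0,7.3]},{"delta_pos":[0.9,-0.15,0],"dr":[0,0,0]},{"delta_pos":[0.9,-0.15,0],"dr":[0,0,0]},{"delta_pos":[0.9,-0.15,0],"dr":[0,0,0]},{"delta_pos":[0.83,-0.15,0],"dr":[0,0,0]},{"delta_pos":[0,0,0],"dr":[0,0,0]}]' -1
```

```text
t: 8.95
eef_pos: [0.5779, 0.1021, 0.2377]
ee_rot: [3.141, 0.001, 0.097]
force: [-0.2, 0.5, -0.2]
width: 0.0879
gripper_force: 0.0
```

```bash
python3 -m handwheel '[{"delta_pos":[-0.1,0,-0.5],"dr":[0,0,0]},{"delta_pos":[0,0,-0.5],"dr":[0,0,0]},{"delta_pos":[0,0,-0.4],"dr":[0,0,0]},{"delta_pos":[0,0,-0.27],"dr":[0,0,0]},{"delta_pos":[0,0,0],"dr":[0,0,0]}]' -1; python3 -m handwheel '[{"delta_pos":[0,0,0],"dr":[0,0,0]},{"delta_pos":[0,0,0],"dr":[0,0,0]},{"delta_pos":[0,0,0],"dr":[0,0,0]},{"delta_pos":[0,0,0],"dr":[0,0,0]},{"delta_pos":[0,0,0],"dr":[0,0,0]},{"delta_pos":[0,0,0],"dr":[0,0,0]},{"delta_pos":[0,0,0],"dr":[0,0,0]},{"delta_pos":[0,0,0],"dr":[0,0,0]}]' 1 15
```

```text
t: 9.45
eef_pos: [0.5716, 0.102, 0.1877]
ee_rot: [3.141, 0.002, 0.1]
force: [0.6, 0.1, 0.3]
width: 0.0875
gripper_force: 0.0
t: 10.25
eef_pos: [0.5722, 0.1019, 0.1888]
ee_rot: [3.142, 0.0, 0.101]
force: [-0.0, 0.5, -0.3]
width: 0.0291
gripper_force: 0.0
```

```bash
python3 -m handwheel '[{"delta_pos":[0.05,0,0],"dr":[0,0,0]},{"delta_pos":[0,0,0],"dr":[0,0,0]},{"delta_pos":[0,0,0],"dr":[0,0,0]},{"delta_pos":[0,0,0],"dr":[0,0,0]},{"delta_pos":[0,0,0],"dr":[0,0,0]}]' 1 15;  python3 -m handwheel '[{"delta_pos":[0,0,0],"dr":[0,0,-5]},{"delta_pos":[0,0,0],"dr":[0,0,-8]},{"delta_pos":[0,0,0],"dr":[0,0,-8]},{"delta_pos":[0,0,0],"dr":[0,0,-8]},{"delta_pos":[0,0,0],"dr":[0,0,-8]},{"delta_pos":[0,0,0],"dr":[0,0,-8]},{"delta_pos":[0,0,0],"dr":[0,0,-8]},{"delta_pos":[0,0,0],"dr":[0,0,-8]},{"delta_pos":[0,0,0],"dr":[0,0,-8]}]'; python3 -c "
from station import *;s=get_state();print(s['q'],s['moment'])"
```

```text
t: 10.75
eef_pos: [0.5738, 0.1016, 0.1889]
ee_rot: [3.141, 0.0, 0.101]
force: [1.2, -3.0, 0.3]
width: 0.0139
gripper_force: 15.0
t: 11.65
eef_pos: [0.5749, 0.1037, 0.1889]
ee_rot: [-3.138, 0.001, -1.109]
force: [4.9, 3.8, -4.2]
width: 0.0138
gripper_force: 15.0
[ 0.5122666   0.25204852 -0.27513578 -0.00123139 -1.03986192 -0.04963366] [ 1.6193176  -1.49174295  0.0437746 ]
```

```bash
python3 -m handwheel '[{"delta_pos":[0,0,0],"dr":[0,0,-4]},{"delta_pos":[0,0,0],"dr":[0,0,-4]},{"delta_pos":[0,0,0],"dr":[0,0,-1]},{"delta_pos":[0,0,0],"dr":[0,0,0]},{"delta_pos":[0,0,0],"dr":[0,0,0]},{"delta_pos":[0,0,0],"dr":[0,0,0]}]'; python3 -c "
from station import *;s=get_state();print(s['moment'])"
```

```text
t: 12.25
eef_pos: [0.5753, 0.1038, 0.1889]
ee_rot: [-3.138, 0.002, -1.26]
force: [5.5, 3.7, -4.0]
width: 0.0136
gripper_force: 15.0
[ 1.57719212 -1.78301097 -0.02115844]
```

Now at the stop angle. I'll release, lift and back away, then check.

```bash
python3 -m handwheel '[{"delta_pos":[0,0,0],"dr":[0,0,0]},{"delta_pos":[0,0,0],"dr":[0,0,0]},{"delta_pos":[0,0,0],"dr":[0,0,0]},{"delta_pos":[0,0,0],"dr":[0,0,0]},{"delta_pos":[0,0,0],"dr":[0,0,0]},{"delta_pos":[0,0,0],"dr":[0,0,0]}]' -1;  python3 -m handwheel '[{"delta_pos":[0,0,0.5],"dr":[0,0,0]},{"delta_pos":[0,0,1],"dr":[0,0,0]},{"delta_pos":[0,0,1],"dr":[0,0,0]},{"delta_pos":[0,0,1],"dr":[0,0,0]},{"delta_pos":[-1,0,0],"dr":[0,0,0]},{"delta_pos":[-1,0,0],"dr":[0,0,0]},{"delta_pos":[-1,-1,0],"dr":[0,0,0]},{"delta_pos":[-0.5,-1,0],"dr":[0,0,0]},{"delta_pos":[0,-1,0],"dr":[0,0,0]},{"delta_pos":[0,0,0],"dr":[0,0,0]}]'; python3 -c "
from ov import *
overlay('pics/ov3.png',[(0,(0,255,255))],1.57)"
```

```text
t: 12.85
eef_pos: [0.5737, 0.1018, 0.1889]
ee_rot: [-3.142, 0.0, -1.261]
force: [0.3, 0.5, -0.9]
width: 0.0565
gripper_force: 0.0
t: 13.85
eef_pos: [0.4679, 0.0097, 0.2945]
ee_rot: [-3.14, -0.0, -1.262]
force: [0.6, 0.9, -0.2]
width: 0.0877
gripper_force: 0.0
```

View pics/ov3.png

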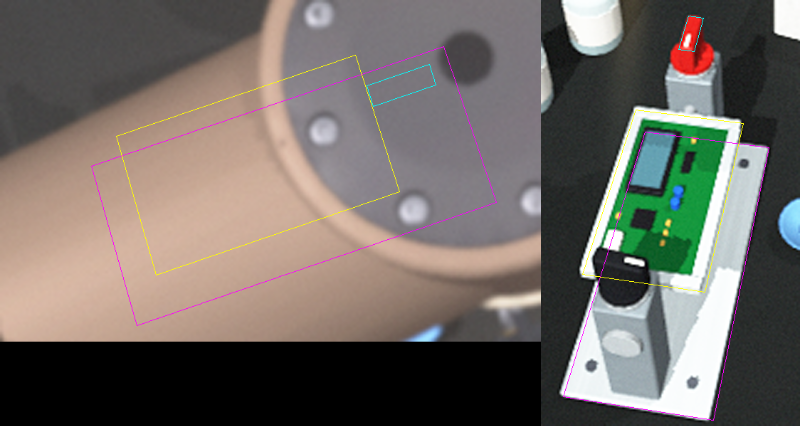

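In the side view the board still matches the level outline. The red bar lines up with the locked outline at about (690,35), and the black knob hasn't moved.

```bash
python3 -c "
from station import *
print(job_done())"
```

```text
the job is handed in; nothing more can be done
None
```

I handed the job in at about 14 s of the 48 s allowed: the last picture shows the board level with components up, the red knob at its locked stop, the black knob as found and the arm clear; the station returned no verdict.

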